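# Put a freshly loaded label printer into service

## Task

A new roll has been put into the label printer on the desk, and its lid still stands ajar. With the fingers closed and without gripping anything, push the lid down until it clicks shut, then switch the printer on by pressing down the raised front half of the black rocker at the back of the console, then press the large round feed key fully down and keep it down for at least two seconds so that the printer finds the first label, and let it up again. Do not press the small oblong cancel key between them, do not raise the lid, and leave the other things on the desk where they are.

Things in the scene. Friction and masses are not known exactly. Their poses are not given: they have to be found in the camera images.
- printer: grey label printer, 190 deep (x) x 170 wide (y) x 107 mm high, fixed on the desk; origin at the centre of its underside, z up, front (label strip sticks out) to its own -x, +y its left. Lid over the left 116 mm; the right 52 mm is a flat console, top at 105 mm, with a row of controls at y = -59 mm: feed key x = -55, cancel key x = -2, power rocker x = +50 mm.
- printer_lid (a joint): angle of the light-grey lid with the clear window, rad: 0 shut, starts ajar at 0.52 to 0.75. Axis along the printer's y at x = +88, z = 76 mm; lid top 31 mm above it, front edge 181 mm ahead. A spring lifts it; a catch at the front holds it only once pressed right down (0.01 rad or less). At lid_press it takes 2 N, then 5 to 12 N for the last few mm.
- lid_press (a point): middle of the ribbed strip on top of the lid near its front edge, 163 mm from the hinge axis: the place to press. Moves with the lid: open at 0.6 rad it is 87 mm higher and 46 mm farther back than shut, so follow it forward while pressing down. With the lid shut it is at x = -75, y = +27, z = 107 mm in the printer's frame.
- power_rocker (a joint): angle of the black power rocker, in rad: 0 is off (front half standing up, as at the start), 0.40 is on (front half pressed down level, back half standing up). It snaps over centre at 0.2 and stays where it snapped; about 2 to 4 N on the front half turns it.
- rocker_on_half (a point): top of the rocker's front half, 12.5 mm from its pivot. The rocker is 37 mm long (printer's x), 24 mm wide; each half is a flat facet. Off, this point is 5 mm higher than on; on, the front facet is level, 109 mm above the desk, and this point is at x = +37.5, y = -59 mm in the printer's frame.
- feed_key (a joint): travel of the large round feed key, in m: 0 is up, 0.005 fully down; it springs back; 2 N to start, 5 N fully down.
- feed_top (a point): middle of the top of the round feed key (24 mm across), 9 mm above the console when up; it moves straight down.
- cancel_key (a joint): travel of the small oblong cancel key, in m: 0 is up, 0.003 down. Not to be pressed.
- cancel_top (a point): middle of the top of the oblong cancel key (18 x 9 mm), 5 mm above the console.
- lamp_elbow (a point): elbow of the black desk lamp, an obstacle to the right of the printer; 0.37 m above the desk. Its round base, 168 mm across, is centred 85 mm farther in x and 50 mm to the left of here; an arm runs from the elbow back and left to the shade, whose top is 0.43 m high. Pass over it.
- label_box: small white cardboard box of labels, 55 x 55 x 42 mm, loose, in front of the printer; origin at the centre of its underside.
- sticky_notes: pad of yellow sticky notes, 76 x 76 x 22 mm, loose, in front of the printer; origin at the centre of its underside.
- mug: white mug, 82 mm across (114 mm with its handle), 91 mm high, loose, to the left of the printer; origin at the centre of its underside.

How it is judged:
On the way, in this order (a step that is already met when the one before it is completed fails the run):
1. the lid is pressed shut (value of joint printer_lid below 0.03 rad), for 0.2 s.
2. the power rocker is switched on (value of joint power_rocker above 0.33 rad), for 0.2 s.
3. the feed key is held fully down for two seconds (value of joint feed_key above 0.004 m), for 2 s.
At the end, for the whole second after the job is handed in: The lid is latched shut (within 0.03 rad, about 5 mm at its front edge), the rocker is on (over 0.33 of 0.40 rad), and the feed key and the cancel key are up (within 1 mm) (value of joint printer_lid below 0.03 rad and value of joint power_rocker above 0.33 rad and value of joint each of feed_key, cancel_key below 0.001 m); the robot touches nothing.
It fails at once if the cancel key is pressed (more than 1.5 mm) (value of joint cancel_key above 0.0015 m).
It fails at once if the printer is switched on while its lid is not shut (value of joint power_rocker above 0.25 rad and value of joint printer_lid above 0.05 rad).
It fails at once if the feed key is pressed (more than 2.5 mm) while the printer is off (value of joint feed_key above 0.0025 m and value of joint power_rocker below 0.2 rad).
It fails at once if the lid is raised (over 0.95 rad) instead of pressed (value of joint printer_lid above 0.95 rad).
It fails at once if the label box, the sticky notes or the mug is moved or lifted by more than 30 mm (distance of any of label_box, sticky_notes, mug from where it was at the start of the episode above 0.03 m).
It also fails if it takes over 51 s, if anything falls off the work surface, if the arm or the gripper's body presses on something with over 40 N, if the wrist force passes 120 N, or if a joint passes its speed limit or range.

## Robot

A 6-joint arm with a two-finger parallel gripper is mounted at the origin on the work surface; the furniture and walls round the work are solid. World frame = base frame: x ahead of the robot, y to its left, z up, the work surface at z = 0. Lengths are in m, angles in rad, forces in N, time in s.
With the tool pointing down it reaches from about 0.375 to 0.9 m from the base axis. Payload 3.1 kg.
Tool frame: the origin (TCP) lies midway between the tips of the shut fingers; the grasp point (between the pads) lies 19 mm behind it; z points along the fingers, y is the line along which they close (so a half turn about z gives the same grasp; the last joint's range is limited). The gripper opens to 85 mm and grips with 20 to 120 N. Pads are 22 mm wide; open, the fingers measure 114 mm over their backs; the gripper's body (76 mm by 85 mm) begins 54 mm behind the grasp point. The pads swing forward as they close: fully open they stand 13 mm farther back than shut.
Start: joints at [1.111, 0.527, 1.433, -0, 1.181, -0.178], TCP at [0.173, 0.601, 0.231] pointing down, gripper open.
Joint ranges: [-3.08, 3.08], [-0.75, 2.2], [0.22, 2.44], [-1.43, 4.57], [0, 2.65], [-2.85, 2.85]. Speed limits (rad/s): [2.79, 2.79, 3.14, 3.14, 3.14, 3.14].

## Interface

Orientations are given as a unit quaternion [w, x, y, z].
In Python, from bench import r, optics gives the robot as it stands. The module is installed in compiled form; this text tells all that it offers.
- The arm moves only by the tool servo_tool, never from a script. Its argument "rows" is a list of rows, each an object with "translation": the shift along the world's x, y, z in mm, a list of three; "yaw": the turn about the world's z in rad. In form: [{"translation": [tx, ty, tz], "yaw": yaw}, ...]. A call has 1 to 8 rows; each row shifts and turns the commanded pose from where the row before left it; what a row does not reach is not made up. A row lasts 1/8 s, in which the tool goes at most 62.5 mm and 10.7 degrees, less where a joint would pass 70% of its speed; a pose out of reach is approached as far as the arm can. A call is refused whole if a number of a shift passes 62.5 or a number of a turn 0.188, either way. A call with a gripper value outside its range is refused whole. "grip" is the finger opening in mm, from 0 to 85.4, set as the call begins (left out, the last holds). The fingers move at their own pace and stop on an object; "force" is the grip in N (left out, the last holds). Time passes only in rows, so rows that do not move let the fingers close. It gives the time, the measured TCP pose, the force, the opening and the grip force at its end, in the units of the state.
- r.get_obs(): the state, without advancing time (a new reading comes with each control period).
- optics.camera(name): name is "scene" or "top" or "wrist"; returns the picture (400x640x3 uint8, red, green, blue); there is no depth.
- optics.calibration(name): a dict with "camera_matrix" (3x3 intrinsics, pixels), "R" (3x3) and "t" (3): a world point X has camera coordinates R X + t. Camera axes: x right, y down, z forward; pixel columns grow to the right and rows downward; lengths in m; the calibration is good to about 2 mm. The wrist camera is an equidistant fisheye: a pixel r from the principal point sees the ray r / f radians off the axis. A picture is of the moment at which its call begins: read the wrist's pose just before it. calibration takes no time and is no camera call; for the wrist camera it gives the pose at the moment of the call.
- r.close_job(): hands the job in; it is judged then, once.
The state is a dict: "time_s": time; "q": joint angles; "qvel": joint speeds; "effort": joint torques, N m; "eef_pos": TCP position; "tool_rot": TCP orientation; "force": force on the tool from outside, world axes, zero at the start; "ft_torque": the same for the moment, N m; "opening": finger opening in m; "grip_force": force on a finger pad.
Only numpy, scipy, OpenCV 4.12 (cv2) and the standard library are available. Lean on these libraries where they do the work, as an engineer would, in place of code of your own. Each camera call takes 0.05 s, during which the arm holds its last target. There are 200 camera calls.

## Working session

There is one attempt and no reset: what is moved stays moved. The work goes in short steps, Python scripts to look and compute and a tool call to move; the robot and the scene stay as the last step left them, time stands still between calls to the robot, and variables do not carry over. Pictures are saved under pics/ and viewed, at most 10 in all, crops included, and the job is handed in when it is done.

Besides the shell and the picture viewer there is one more tool, called after ">>>" as a command line: name --argument value ..., lists and objects as JSON in quotes. servo_tool: Moves the arm, as the interface text tells. Its arguments: {"type":"object","properties":{"rows":{"type":"array"},"grip":{"type":"number"},"force":{"type":"number"}},"required":["rows"]}

```bash
mkdir -p pics
cat > h.py <<'E'
import numpy as np, cv2
from bench import r, optics
def snap(n,f):
    c=optics.calibration(n); im=optics.camera(n); cv2.imwrite(f'pics/{f}.png',im[:,:,::-1]); np.savez(f'pics/{f}.npz',im=im,K=c['camera_matrix'],R=c['R'],t=c['t']); return im
def ray(f,u,v):
    d=np.load(f'pics/{f}.npz');K,R,t=d['K'],d['R'],np.array(d['t']).ravel()
    p=np.linalg.inv(K)@[u,v,1.]
    return -R.T@t, R.T@p
def onz(f,u,v,z):
    o,d=ray(f,u,v); return o+d*(z-o[2])/d[2]
def two(f1,p1,f2,p2):
    o1,d1=ray(f1,*p1);o2,d2=ray(f2,*p2)
    s=np.linalg.lstsq(np.c_[d1,-d2],o2-o1,rcond=None)[0]
    a,b=o1+s[0]*d1,o2+s[1]*d2
    return (a+b)/2,np.linalg.norm(a-b)
def proj(f,X):
    d=np.load(f'pics/{f}.npz'); p=d['K']@(d['R']@np.array(X)+np.array(d['t']).ravel()); return p[:2]/p[2]
E
python3 - <<'E'
from h import *
for n in('scene','top'): snap(n,n+'0'); c=optics.calibration(n); print(n,-np.array(c['R']).T@np.ravel(c['t']),np.round(c['camera_matrix'],0).tolist())
o=r.get_obs(); print(o['time_s'],o['eef_pos'],o['tool_rot'],o['opening'])
E
```

```text
scene [-0.12510222 -0.43570409  1.09502093] [[475.0, 0.0, 324.0], [0.0, 475.0, 195.0], [0.0, 0.0, 1.0]]
top [0.35739916 0.18689434 1.72482361] [[468.0, 0.0, 324.0], [0.0, 468.0, 202.0], [0.0, 0.0, 1.0]]
0.1 [0.17289227 0.59995746 0.23044143] [-2.88936019e-04  1.39923555e-01  9.90161852e-01 -9.06861324e-04] 0.08547201610842467
```

View pics/scene0.png

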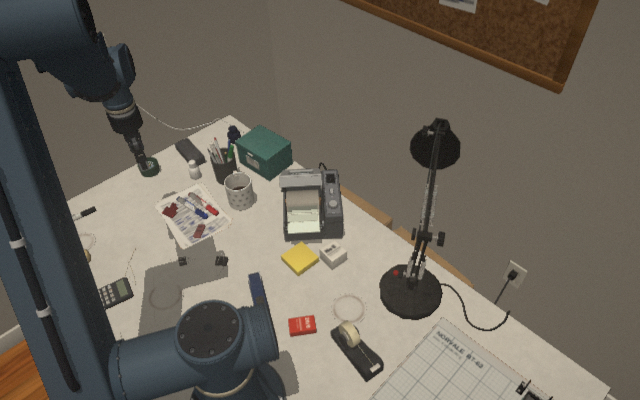

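View pics/top0.png

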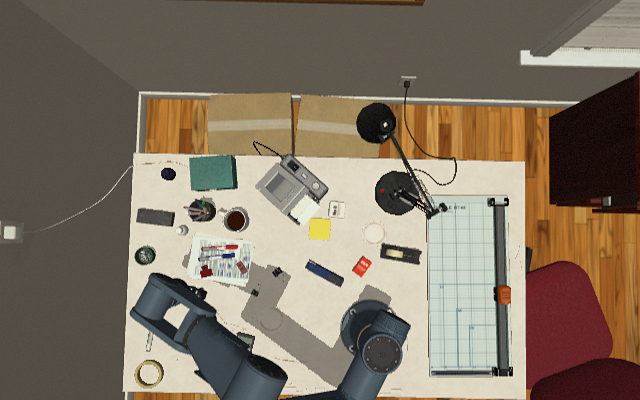

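The scene view shows the printer near (312,205). In the top view it is near (292,187) and turned on the desk, with the box at (337,209), the notes at (319,229), the mug at (235,220) and the lamp base at (397,193). I'll enlarge both views.

Run:
```python
from h import *
a=cv2.imread('pics/scene0.png')[155:275,265:365]; b=cv2.imread('pics/top0.png')[145:245,240:350]
a=cv2.resize(a,None,fx=5,fy=5,interpolation=cv2.INTER_CUBIC);b=cv2.resize(b,None,fx=7,fy=6,interpolation=cv2.INTER_CUBIC)
b=cv2.resize(cv2.imread('pics/top0.png')[145:245,240:350],None,fx=6,fy=6,interpolation=cv2.INTER_CUBIC)
cv2.imwrite('pics/a.png',a);cv2.imwrite('pics/b.png',b)
```

```text
(no output)
```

View pics/a.png

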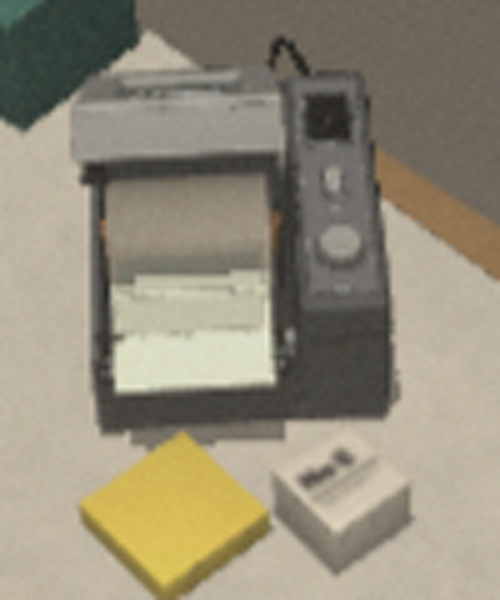

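View pics/b.png

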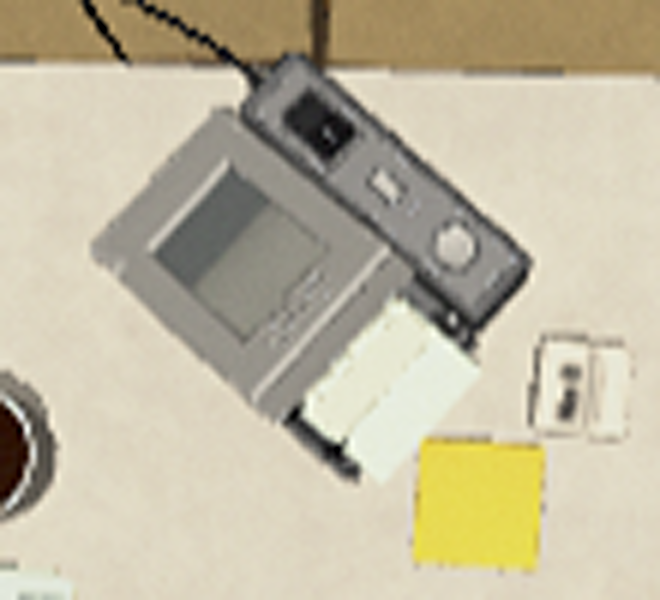

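```bash
cat > pose.py <<'E'
from h import *
S=lambda u,v:((u+.5)/5-.5+265,(v+.5)/5-.5+155); T=lambda u,v:((u+.5)/6-.5+240,(v+.5)/6-.5+145)
pts={'feed':(S(341,243),T(456,245),.114,-.055),'cancel':(S(333,180),T(386,184),.110,-.002),'rocker':(S(328,117),T(320,127),.111,.050)}
P=[];L=[]
for n,(s,t,z,x) in pts.items():
    X,e=two('scene0',s,'top0',t); print(n,X.round(4),'gap',e.round(4),onz('scene0',*s,z).round(4),onz('top0',*t,z).round(4))
    P.append((onz('scene0',*s,z)+onz('top0',*t,z))[:2]/2); L.append([x,-.059])
P=np.array(P);L=np.array(L)
d=P[2]-P[0]; print('spacing',np.linalg.norm(d)); yaw=np.arctan2(d[1],d[0])
Rz=np.array([[np.cos(yaw),-np.sin(yaw)],[np.sin(yaw),np.cos(yaw)]])
o=(P-L@Rz.T).mean(0); print('origin',o.round(4),'yaw',yaw)
W=lambda x,y,z:np.r_[Rz@[x,y]+o,z]
# lid corners in top: intersect ray with printer-frame planes y=+85,-31 (approx)
for nm,(u,v),y in [('FL',(270,415),.085),('FR',(412,268),-.031)]:
    oo,dd=ray('top0',*T(u,v)); a=Rz.T@(oo[:2]-o);b=Rz.T@dd[:2]; 
    # solve radius 181..184 from hinge
    for z in np.arange(.08,.24,.02):
        k=(z-oo[2])/dd[2]; q=a+k*b; print(nm,z.round(2),q.round(3),'rad',np.hypot(q[0]-.088,z-.076).round(3))
E
python3 pose.py
```

```text
feed [0.5095 0.2079 0.1117] gap 0.0006 [0.5077 0.2066 0.114 ] [0.5095 0.2077 0.114 ]
cancel [0.5444 0.2494 0.1068] gap 0.001 [0.5418 0.2475 0.11  ] [0.5444 0.249  0.11  ]
rocker [0.5771 0.2879 0.1084] gap 0.0006 [0.5755 0.2858 0.111 ] [0.5766 0.2879 0.111 ]
spacing 0.104408595016832
origin [0.4991 0.2873] yaw 0.8689499703729635
FL 0.08 [-0.036  0.085] rad 0.124
FL 0.1 [-0.038  0.085] rad 0.128
FL 0.12 [-0.039  0.084] rad 0.135
FL 0.14 [-0.041  0.084] rad 0.144
FL 0.16 [-0.043  0.083] rad 0.155
FL 0.18 [-0.044  0.083] rad 0.168
FL 0.2 [-0.046  0.082] rad 0.182
FL 0.22 [-0.047  0.082] rad 0.198
FR 0.08 [-0.041 -0.034] rad 0.129
FR 0.1 [-0.043 -0.033] rad 0.133
FR 0.12 [-0.044 -0.032] rad 0.139
FR 0.14 [-0.046 -0.031] rad 0.148
FR 0.16 [-0.047 -0.03 ] rad 0.159
FR 0.18 [-0.049 -0.03 ] rad 0.172
FR 0.2 [-0.05  -0.029] rad 0.186
FR 0.22 [-0.052 -0.028] rad 0.201
```

```bash
cat >> pose.py <<'E'
print('---')
X,e=two('scene0',S(182,82),'top0',T(298,310)); print('ribs',X,e,Rz.T@(X[:2]-o))
X,e=two('scene0',S(75,160),'top0',T(270,415)); print('FLbottom',X,e,Rz.T@(X[:2]-o))
for th in (.52,.58,.64,.7,.75):
    W3=W(.088-.163*np.cos(th)+.031*np.sin(th),.027,.076+.163*np.sin(th)+.031*np.cos(th))
    s=proj('scene0',W3);t=proj('top0',W3); print(th,W3.round(4),(s-[265,155])*5+2,(t-[240,145])*6+2.5)
for n,a in dict(press_shut=(-.075,.027,.107),rock=(.0375,-.059,.109),feed=(-.055,-.059,.114),can=(-.002,-.059,.11)).items(): print(n,W(*a).round(4))
E
python3 pose.py | sed -n '/---/,$p'
```

```text
---
ribs [0.46539048 0.28925939 0.21099711] 0.005588068532068183 [-0.02023931  0.02697062]
FLbottom [0.40645272 0.30745983 0.18068024] 0.0016363020870881848 [-0.04439243  0.08372926]
0.52 [0.4539 0.2757 0.1839] [180.50902611 141.20243582] [328.73252998 331.06664537]
0.58 [0.4582 0.2808 0.1913] [179.38854909 122.90890151] [318.83713594 322.12184908]
0.64 [0.4628 0.2862 0.1982] [178.28150188 104.59542204] [308.30883155 312.62625921]
0.7 [0.4677 0.292  0.2047] [177.1934062   86.35327278] [297.18655322 302.61525669]
0.75 [0.4719 0.297  0.2098] [176.30503521  71.27147861] [287.495264   293.90711867]
press_shut [0.43   0.2475 0.107 ]
rock [0.5683 0.2778 0.109 ]
feed [0.5086 0.2072 0.114 ]
can [0.5428 0.2477 0.11  ]
```

>>> servo_tool --rows '[{"translation": [36, -39, 8], "yaw": 0.144}, {"translation": [36, -39, 8], "yaw": 0.144}, {"translation": [36, -39, 8], "yaw": 0.144}, {"translation": [36, -39, 8], "yaw": 0.144}, {"translation": [36, -39, 0], "yaw": 0.144}, {"translation": [36, -38, 0], "yaw": 0.144}, {"translation": [36, -38, 0], "yaw": 0.144}, {"translation": [36, -38, 0], "yaw": 0.144}]' --grip 0 --force 40

```text
time_s: 1.1
eef_pos: [0.4619, 0.2901, 0.263]
tool_rot: [-0.0, -0.424, 0.906, 0.0]
force: [0.4, 0.4, 0.7]
opening: -0.0002
grip_force: 0.0
```

>>> servo_tool --rows '[{"translation": [0, 0, 0], "yaw": 0}, {"translation": [0, 0, 0], "yaw": 0}]'

```text
time_s: 1.35
eef_pos: [0.4606, 0.2914, 0.2629]
tool_rot: [-0.001, -0.421, 0.907, 0.0]
force: [-0.7, -0.9, -0.1]
opening: 0.0002
grip_force: 0.0
```

Run:
```python
from h import *
o=r.get_obs();print(o['time_s'],o['eef_pos'],o['tool_rot'],o['opening'],o['force'],o['q'])
im=snap('scene','s1');im2=snap('top','t1'); w=snap('wrist','w1')
a=cv2.resize(im[135:275,255:365],None,fx=4,fy=4);b=cv2.resize(w,(400,250))
c=np.zeros((560,800,3),np.uint8);c[:,:440]=a;c[:250,440:800]=cv2.resize(w,(360,250));c[260:560,440:800]=cv2.resize(im2[145:235,240:348],(360,300))
cv2.imwrite('pics/c1.png',c[:,:,::-1])
```

```text
1.35 [0.46056239 0.29139297 0.2628525 ] [-7.59413768e-04 -4.21228637e-01  9.06954106e-01  3.28749036e-04] 0.00015070225250017526 [-0.73024994 -0.85112767 -0.08187498] [ 3.58705501e-01  3.82874687e-01  1.59567588e+00  5.87974497e-04
  1.16460656e+00 -2.08192304e+00]
```

View pics/c1.png

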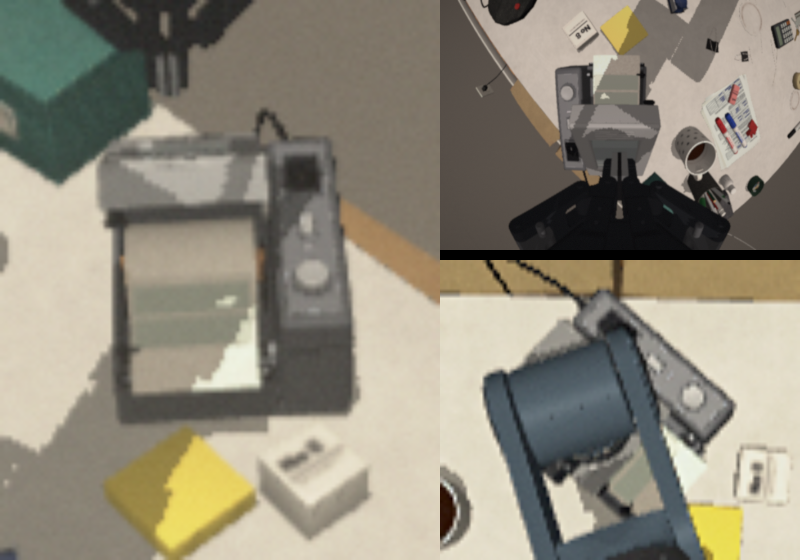

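Yaw is aligned and the fingers are shut above the ribbed strip. The tip shows at (172,90) in the crop, with the lid ribs below it. The lid angle measures about 0.69 rad, so I'll press along its arc.

>>> servo_tool --rows '[{"translation": [6, 0, -29], "yaw": 0}, {"translation": [0, 0, -28], "yaw": 0}, {"translation": [0, 0, -2], "yaw": 0}, {"translation": [-4, -5, -6], "yaw": 0}, {"translation": [-4, -5, -6], "yaw": 0}, {"translation": [-4, -4, -6], "yaw": 0}, {"translation": [-3, -4, -6], "yaw": 0}]'

```text
time_s: 2.38
eef_pos: [0.4521, 0.2733, 0.1804]
tool_rot: [0.0, -0.422, 0.907, 0.0]
force: [-0.1, 0.0, 0.4]
opening: -0.0002
grip_force: 0.4
```

>>> servo_tool --rows '[{"translation": [-3, -4, -7], "yaw": 0}, {"translation": [-3, -4, -7], "yaw": 0}, {"translation": [-3, -3, -7], "yaw": 0}, {"translation": [-3, -3, -7], "yaw": 0}, {"translation": [-2, -3, -8], "yaw": 0}, {"translation": [-2, -2, -8], "yaw": 0}]'

```text
time_s: 3.12
eef_pos: [0.4361, 0.2542, 0.1358]
tool_rot: [-0.0, -0.422, 0.907, -0.0]
force: [0.2, -0.8, 1.7]
opening: -0.0002
grip_force: 0.9
```

>>> servo_tool --rows '[{"translation": [-2, -2, -8], "yaw": 0}, {"translation": [-2, -2, -7], "yaw": 0}, {"translation": [-1, -1, -5], "yaw": 0}, {"translation": [-1, -1, -4], "yaw": 0}, {"translation": [0, 0, -2], "yaw": 0}, {"translation": [0, 0, 0], "yaw": 0}]'

```text
time_s: 3.88
eef_pos: [0.4302, 0.2485, 0.1102]
tool_rot: [0.0, -0.422, 0.907, -0.0]
force: [0.8, 0.6, 1.6]
opening: -0.0002
grip_force: 0.8
```

>>> servo_tool --rows '[{"translation": [0, 0, -2], "yaw": 0}, {"translation": [0, 0, -2], "yaw": 0}, {"translation": [0, 0, -1], "yaw": 0}, {"translation": [0, 0, -1], "yaw": 0}, {"translation": [0, 0, 0], "yaw": 0}]'

```text
time_s: 4.5
eef_pos: [0.4298, 0.2482, 0.1066]
tool_rot: [0.0, -0.422, 0.907, -0.0]
force: [-3.1, -3.3, 23.0]
opening: -0.0001
grip_force: 11.6
```

>>> servo_tool --rows '[{"translation": [0, 0, -1], "yaw": 0}, {"translation": [0, 0, 0], "yaw": 0}, {"translation": [0, 0, 0], "yaw": 0}, {"translation": [0, 0, 20], "yaw": 0}, {"translation": [0, 0, 40], "yaw": 0}, {"translation": [45, 9, 0], "yaw": 0}, {"translation": [45, 9, 0], "yaw": 0}, {"translation": [45, 8, 0], "yaw": 0}]'

```text
time_s: 5.5
eef_pos: [0.5654, 0.2748, 0.1627]
tool_rot: [-0.001, -0.422, 0.907, 0.0]
force: [0.5, -0.2, -1.1]
opening: 0.0002
grip_force: 0.0
```

>>> servo_tool --rows '[{"translation": [0, 0, 0], "yaw": 0}, {"translation": [0, 0, 0], "yaw": 0}]'

```text
time_s: 5.75
eef_pos: [0.5633, 0.2742, 0.162]
tool_rot: [-0.002, -0.422, 0.907, 0.0]
force: [-0.4, 0.5, -0.4]
opening: 0.0002
grip_force: 0.0
```

Run:
```python
from h import *
o=r.get_obs();print(o['time_s'],o['eef_pos'],o['force'])
im=snap('scene','s2'); w=snap('wrist','w2')
c=np.zeros((560,800,3),np.uint8);c[:,:400]=cv2.resize(im[145:285,265:365],(400,560));c[:500,400:800]=cv2.resize(w[100:400,200:440],(400,500))
cv2.imwrite('pics/c2.png',c[:,:,::-1])
for n,p in dict(rk=(.5655,.2744,.112),feed=(.5086,.2072,.114),tip=o['eef_pos']).items(): print(n,(proj('s2',p)-[265,145])*4+1.5)
```

```text
5.75 [0.56332158 0.27418659 0.16202748] [-0.44921379  0.45141792 -0.37336477]
rk [263.46433061 147.00636337]
feed [272.95745827 233.21538071]
tip [261.0141553   98.91633679]
```

View pics/c2.png

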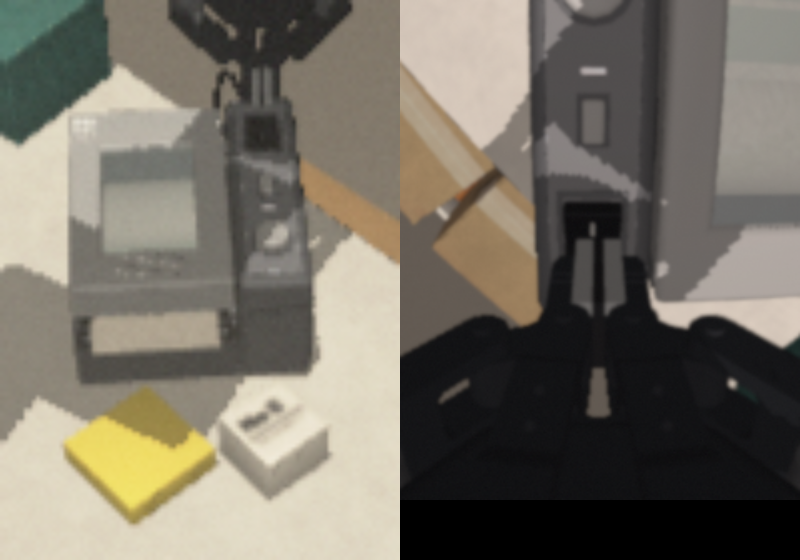

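The lid is shut in the scene view. The finger tips are centred over the rocker's front half, which shows at about (263,145) in the crop. Next I press it.

>>> servo_tool --rows '[{"translation": [1, 0, -20], "yaw": 0}, {"translation": [0, 0, -18], "yaw": 0}, {"translation": [0, 0, -6], "yaw": 0}, {"translation": [0, 0, -3], "yaw": 0}, {"translation": [0, 0, -3], "yaw": 0}, {"translation": [0, 0, -2], "yaw": 0}, {"translation": [0, 0, 0], "yaw": 0}]'

```text
time_s: 6.72
eef_pos: [0.5664, 0.2746, 0.1114]
tool_rot: [0.0, -0.422, 0.907, -0.0]
force: [-0.1, 0.0, -0.1]
opening: -0.0
grip_force: 0.0
```

>>> servo_tool --rows '[{"translation": [0, 0, -1], "yaw": 0}, {"translation": [0, 0, -1], "yaw": 0}, {"translation": [0, 0, -1], "yaw": 0}, {"translation": [0, 0, 0], "yaw": 0}]'

```text
time_s: 7.22
eef_pos: [0.5663, 0.2745, 0.109]
tool_rot: [0.0, -0.422, 0.907, -0.0]
force: [-1.2, 0.2, 3.2]
opening: 0.0
grip_force: 2.3
```

>>> servo_tool --rows '[{"translation": [0, 0, -1], "yaw": 0}, {"translation": [0, 0, 0], "yaw": 0}, {"translation": [0, 0, 0], "yaw": 0}]'

```text
time_s: 7.6
eef_pos: [0.5663, 0.2746, 0.1089]
tool_rot: [0.0, -0.422, 0.907, -0.0]
force: [-2.9, -1.3, 10.1]
opening: 0.0003
grip_force: 4.8
```

It reached a hard stop at the level height of 0.109 m. I'll lift, move above the feed key and check.

>>> servo_tool --rows '[{"translation": [0, 0, 20], "yaw": 0}, {"translation": [0, 0, 25], "yaw": 0}, {"translation": [-20, -23, 0], "yaw": 0}, {"translation": [-20, -22, 0], "yaw": 0}, {"translation": [-18, -22, 0], "yaw": 0}, {"translation": [0, 0, 0], "yaw": 0}, {"translation": [0, 0, 0], "yaw": 0}]'

```text
time_s: 8.48
eef_pos: [0.5093, 0.208, 0.1525]
tool_rot: [0.001, -0.422, 0.907, -0.0]
force: [-0.4, 1.6, -0.2]
opening: 0.0001
grip_force: 0.0
```

Run:
```python
from h import *
o=r.get_obs();print(o['time_s'],o['eef_pos'],o['force'])
im=snap('scene','s3'); w=snap('wrist','w3')
c=np.zeros((560,800,3),np.uint8);c[:,:400]=cv2.resize(im[155:239,300:360],(400,560));c[:500,400:800]=cv2.resize(w[100:400,200:440],(400,500))
cv2.imwrite('pics/c3.png',c[:,:,::-1])
```

```text
8.475 [0.50933229 0.2079707  0.15248165] [-0.40543307  1.58466542 -0.15199616]
```

View pics/c3.png

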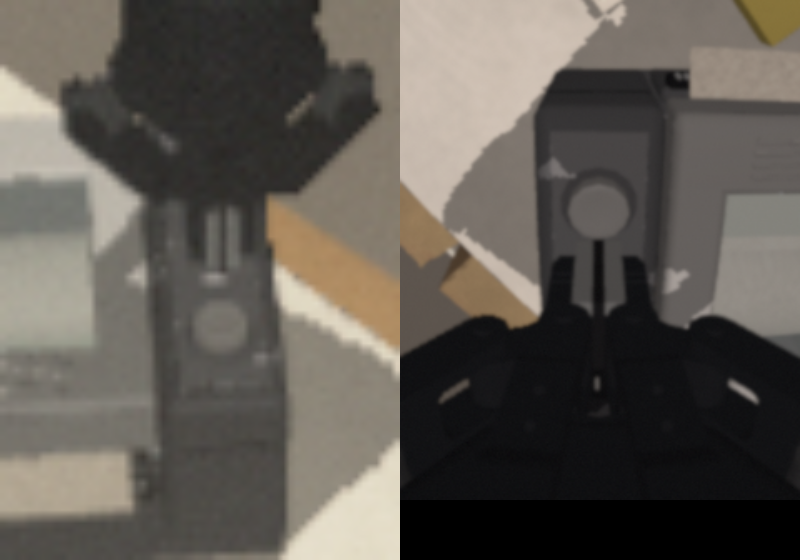

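The tips are centred in line with the feed key, which shows at (220,325) in the left crop. Next I press it.

>>> servo_tool --rows '[{"translation": [0, 0, -20], "yaw": 0}, {"translation": [0, 0, -15], "yaw": 0}, {"translation": [0, 0, -4], "yaw": 0}, {"translation": [0, 0, -2], "yaw": 0}, {"translation": [0, 0, -2], "yaw": 0}, {"translation": [0, 0, -1], "yaw": 0}, {"translation": [0, 0, 0], "yaw": 0}]'

```text
time_s: 9.45
eef_pos: [0.5078, 0.2078, 0.1091]
tool_rot: [-0.0, -0.422, 0.907, 0.0]
force: [-2.9, 1.6, 6.1]
opening: -0.0004
grip_force: 3.1
```

>>> servo_tool --rows '[{"translation": [0, 0, -1], "yaw": 0}, {"translation": [0, 0, 0], "yaw": 0}]'

```text
time_s: 9.7
eef_pos: [0.5078, 0.2078, 0.109]
tool_rot: [0.0, -0.422, 0.907, 0.0]
force: [-4.6, 1.1, 12.4]
opening: -0.0002
grip_force: 6.1
```

The key is fully down: z = 0.109 m and the force is above 5 N. I'll hold it for 3 s.

>>> servo_tool --rows '[{"translation": [0, 0, 0], "yaw": 0}, {"translation": [0, 0, 0], "yaw": 0}, {"translation": [0, 0, 0], "yaw": 0}, {"translation": [0, 0, 0], "yaw": 0}, {"translation": [0, 0, 0], "yaw": 0}, {"translation": [0, 0, 0], "yaw": 0}, {"translation": [0, 0, 0], "yaw": 0}, {"translation": [0, 0, 0], "yaw": 0}]'

```text
time_s: 10.7
eef_pos: [0.5078, 0.2078, 0.109]
tool_rot: [0.0, -0.422, 0.907, 0.0]
force: [-5.0, 0.7, 11.9]
opening: -0.0
grip_force: 6.1
```

>>> servo_tool --rows '[{"translation": [0, 0, 0], "yaw": 0}, {"translation": [0, 0, 0], "yaw": 0}, {"translation": [0, 0, 0], "yaw": 0}, {"translation": [0, 0, 0], "yaw": 0}, {"translation": [0, 0, 0], "yaw": 0}, {"translation": [0, 0, 0], "yaw": 0}, {"translation": [0, 0, 0], "yaw": 0}, {"translation": [0, 0, 0], "yaw": 0}]'

```text
time_s: 11.7
eef_pos: [0.5078, 0.2078, 0.109]
tool_rot: [0.0, -0.422, 0.907, 0.0]
force: [-4.2, 1.0, 13.2]
opening: -0.0004
grip_force: 6.1
```

>>> servo_tool --rows '[{"translation": [0, 0, 0], "yaw": 0}, {"translation": [0, 0, 0], "yaw": 0}, {"translation": [0, 0, 0], "yaw": 0}, {"translation": [0, 0, 0], "yaw": 0}, {"translation": [0, 0, 0], "yaw": 0}, {"translation": [0, 0, 0], "yaw": 0}, {"translation": [0, 0, 0], "yaw": 0}, {"translation": [0, 0, 0], "yaw": 0}]'

```text
time_s: 12.7
eef_pos: [0.5078, 0.2078, 0.109]
tool_rot: [0.0, -0.422, 0.907, 0.0]
force: [-4.4, 1.0, 12.0]
opening: 0.0003
grip_force: 6.1
```

>>> servo_tool --rows '[{"translation": [0, 0, 10], "yaw": 0}, {"translation": [0, 0, 30], "yaw": 0}, {"translation": [0, 0, 40], "yaw": 0}, {"translation": [-40, 0, 40], "yaw": 0}, {"translation": [-40, 0, 20], "yaw": 0}, {"translation": [-20, 0, 0], "yaw": 0}, {"translation": [0, 0, 0], "yaw": 0}, {"translation": [0, 0, 0], "yaw": 0}]'

```text
time_s: 13.7
eef_pos: [0.4097, 0.2075, 0.2475]
tool_rot: [0.001, -0.422, 0.907, -0.0]
force: [0.2, -0.2, 0.6]
opening: 0.0001
grip_force: 0.0
```

Run:
```python
from h import *
im=snap('scene','s4');t=snap('top','t4')
c=np.zeros((560,800,3),np.uint8);c[:,:400]=cv2.resize(im[145:285,265:365],(400,560));c[:364,400:800]=cv2.resize(t[145:245,240:350],(400,364))
cv2.imwrite('pics/c4.png',c[:,:,::-1])
```

```text
(no output)
```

View pics/c4.png

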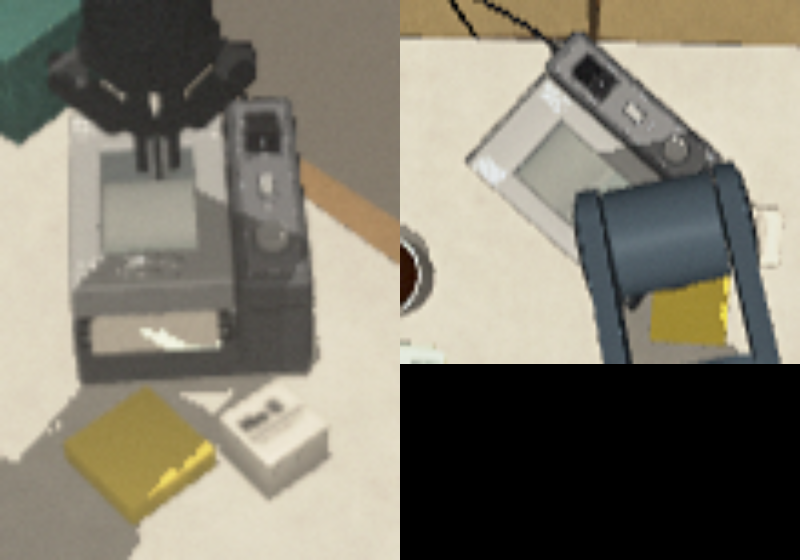

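The lid is shut, the keys are up, and the notes and box have not moved. The arm is clear at z = 0.25 m, so I'm handing in.

```bash
python3 -c "
from bench import r
print(r.close_job())"
```

```text
the job is handed in; nothing more can be done
None
```

I pushed the lid shut, switched the rocker on and held the feed key fully down for over 3 s before releasing it. The job is handed in at about 14 s, with no verdict returned; the rocker being on is judged from its hard stop at level height, not seen clearly in a picture.

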